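# Fit a rod core in the test coil and hold the field tester pen over its end

### The arm

A 6-joint arm with a two-finger parallel gripper is mounted at the origin on the work surface. World frame = base frame: x ahead of the robot, y to its left, z up, the work surface at z = 0. Lengths are in m, angles in rad, forces in N, time in s.
With the tool pointing down it reaches from about 0.35 to 0.85 m from the base axis. Payload 8.1 kg.
Tool frame: the origin (TCP) lies at the very end of the fingers, on their centre line; the grasp point (between the pads) lies 19 mm behind it (grip_depth is the distance from the TCP to the grasp point, in m); z points along the fingers, x is the direction in which the jaws open and shut, and the axes are right-handed (so a half turn about z gives the same grasp; the last joint's range is limited). The gripper opens to 85 mm and grips with 20 to 120 N. Pads are 22 mm wide; open, the fingers measure 114 mm over their backs; the gripper's body (76 mm by 85 mm) begins 54 mm behind the grasp point. The pads swing forward as they close: fully open they stand 13 mm farther back than shut.
Start: joints at [1.232, 0.13, 1.488, -0, 1.523, -0.085], TCP at [0.151, 0.581, 0.196] pointing down, gripper open.
Joint ranges: [-2.96, 2.96], [-0.89, 2.26], [0.02, 2.5], [-1.34, 4.48], [0, 2.73], [-2.66, 2.66]. Speed limits (rad/s): [2.39, 2.39, 2.79, 3.14, 3.14, 3.14].

### API

Orientations are given as [roll, pitch, yaw] about the fixed x, y, z axes, in that order (R = Rz(yaw) Ry(pitch) Rx(roll)).
In Python, from bench import * gives the robot as it stands.
- The arm moves only by the tool jog_arm, never from a script. Its argument "commands" is a list of rows, each a list of 7 numbers: the closure, from -1 (fully open) to 1 (shut), then the shift along the tool's x, y, z in cm, then the turn, a rotation vector about the tool's x, y, z in degrees. A call has 1 to 12 rows; each row is the pose to reach, as a shift and turn from the pose commanded when the call began, along the tool's axes at that moment; what a row does not reach only later rows make up. A row lasts 1/10 s, in which the tool goes at most 50 mm and 8.59 degrees, less where a joint would pass 70% of its speed; a pose out of reach is approached as far as the arm can. A call with a gripper value outside its range is refused whole. The fingers move at their own pace and stop on an object; the grip force is fixed at half the most. Time passes only in rows, so rows that repeat a pose let the fingers close. It gives the time, the measured TCP pose, the force and the opening at its end, in the units of the state.
- read_state(): the state, without advancing time (a new reading comes with each control period).
- snapshot(name): name is "scene" or "top"; returns the picture (420x560x3 uint8, red, green, blue); there is no depth.
- get_calibration(name): a dict with "K" (3x3 intrinsics, pixels), "eye" and "attitude" of the camera in the world. Camera axes: x right, y down, z forward; pixel columns grow to the right and rows downward; lengths in m; the calibration is good to about 2 mm. A picture is of the moment at which its call begins. get_calibration takes no time and is no camera call.
- sign_off(): hands the job in, once; it reports no verdict.
Trained networks look in the newest picture that a camera, given by its name, has taken for a name from the list of things; names that differ only in an ending like _2 or _b are one class to them, and where a whole thing is asked for, a point or a joint stands for the part that bears it (a point fixed in the world has none). Each returns a list of dicts, best first, with "score" (0 to 1); they miss things now and then, are a little off and sometimes report something else, mostly with a low value. They report only what shows in the picture. A call takes as long as a camera call.
- recognise(thing, camera): "rect" ([left, top, right, bottom] in pixels, round what is visible of it).
The state is a dict: "time": time; "qpos": joint angles; "qvel": joint speeds; "joint_torque": joint torques, N m; "position": TCP position; "ee_rot": TCP orientation; "contact_force": force on the tool from outside, world axes, zero at the start; "torque": the same for the moment, N m; "gripper_width": opening from 0.0 (shut) to 1.0 (fully open).
Only numpy, scipy, OpenCV 4.12 (cv2) and the standard library are available. Lean on these libraries where they do the work, as an engineer would, in place of code of your own. Each camera call takes 0.05 s, during which the arm holds its last target. There are 200 camera calls.

### The job

Fit the long ferrite core from the rack into the upright coil on the test jig: lower it end-down into the bore, let go only once its end is inside (ferrite chips), and leave it standing on the bottom. Then take the magnetic-field tester pen out of its stand, lift it clear over the meter without knocking the meter, and hold it upright, tip down, centred over the top end of the core with a gap of about 8 mm, never touching the core or the coil with it. Finish there, holding the pen motionless in the air and not letting go; leave the short cores in the rack and the things on the meter where they are.

Things in the scene. Friction and masses are not known exactly. Their poses are not given: they have to be found in the camera images.
- core_long: the long ferrite core: a dark grey plain round rod, 10 mm thick, 80 mm long, 31 g, upright in one of the rack's three holes (which one varies); told from the two short cores by its length only. Origin at the centre of its lower end, z along the rod to its upper end. In the rack its lower end is 10 mm above the bench and it stands 50 mm out of the rack
- core_top (a point): the centre of the long core's upper end face (80 mm along its z axis); the pen is to end above this point
- core_short_a: a short ferrite core, same grey rod 10 mm thick but 55 mm long, standing 25 mm out of the rack; origin at the centre of its lower end. Stays in the rack
- core_short_b: the other short ferrite core, 10 mm thick and 55 mm long, standing 25 mm out of the rack; origin at the centre of its lower end. Stays in the rack
- rack: fixed wooden block, 44 mm (its x) by 130 mm (its y), 40 mm high, with three upright holes in a row along its y axis, 42 mm apart, each 11 mm wide and 30 mm deep. Origin under its centre, on the bench. Fingers closing along its x axis clear the neighbouring cores
- jig: fixed test jig: dark bakelite base 80 mm (its x) by 110 mm (its y), 20 mm high; in its middle an upright copper-wound coil on a white bobbin (square 46 mm flanges, top 70 mm above the bench); two black binding posts 40 mm high over the bench at y = +43 mm, x = -22 and +22 mm. Origin under the coil's axis, on the bench. May be left or right of the meter
- coil_mouth (a point): centre of the mouth of the coil's bore, on top of the bobbin, 70 mm above the bench. The bore is vertical, 13 mm wide, with a countersink 19 mm wide and 3 mm deep at the top, and 50 mm deep; a long core standing on its bottom sticks 30 mm out, its top 100 mm above the bench
- pen: magnetic-field tester pen: a smooth round white plastic stick, 130 mm long, 15 mm thick from 26 to 122 mm above its tip, with a clear tapered tip (8 mm wide at the very end) and a grey button 10 mm thick on the top 8 mm; about 45 g. Origin at the centre of its tip, z along the pen away from the tip. Stands tip down in its stand, tip 5 mm above the bench, the upper 80 mm sticking out
- pen_tip (a point): the centre of the pen's tip (same point as the pen's origin)
- stand: fixed round grey pen stand, foot 66 mm across, 55 mm high, with an upright bore 16.6 mm wide and 50 mm deep. Origin under its centre, on the bench. Always on the other side of the meter from the jig
- meter: fixed beige bench measuring instrument, 300 mm (its x) by 210 mm (its y), top at 100 mm above the bench, with terminals reaching 18 mm out of its front (-x) face; it stands between the jig and the pen stand. Origin under its centre, on the bench. With the things on it the highest point is 119 mm above the bench
- calculator: a desk calculator, 150 x 100 mm, 19 mm high with its keys, lying on the meter; origin at the centre of its underside
- toroid: a copper-wound ring choke, 26 mm across, 12 mm high with two short pins up (18 mm in all), lying on the meter near its front; origin at the centre of its underside

How it is judged:
By the outcome, as a careful person would: the job done as asked, in the order asked, and still so for the second after the job is handed in, while the arm keeps its last pose, push and grip.
It also fails if it takes over 70 s, if anything falls off the work surface, if the arm or the gripper's body presses on something with over 40 N, if the wrist force passes 120 N, or if a joint passes its speed limit or range.

## Working session

There is one attempt and no reset: what is moved stays moved. The work goes in short steps, Python scripts to look and compute and a tool call to move; the robot and the scene stay as the last step left them, time stands still between calls to the robot, and variables do not carry over. Pictures are saved under pics/ and viewed, about 8 in all and at most 12, crops included, and the job is handed in when it is done.

Besides the shell and the picture viewer there is one more tool, called after ">>>" as name(argument=value, ...), one argument or row to a line, values as JSON. jog_arm: Moves the arm, as the interface text tells. Its arguments: {"type":"object","properties":{"commands":{"type":"array"}},"required":["commands"]}

```bash
ls; mkdir -p pics; python3 - <<'E'
from bench import *
import cv2
for n in("scene","top"):
    im=snapshot(n); cv2.imwrite(f"pics/{n}0.png",im[:,:,::-1])
    print(n,get_calibration(n))
    for t in("core_long","core_short_a","rack","jig","coil_mouth","pen","stand","meter"):
        print(t,[(d["score"].__round__(2),[round(float(v)) for v in d["rect"]]) for d in recognise(t,n)])
print(read_state())
E
```

```text
pics
scene {'K': array([[453.20737913,   0.        , 279.33769225],
       [  0.        , 453.20737913, 210.56674627],
       [  0.        ,   0.        ,   1.        ]]), 'eye': array([ 1.12054973, -0.50001578,  0.65701963]), 'attitude': array([-2.18963461,  0.01680646,  0.91120012])}
core_long [(0.58, [228, 284, 233, 305])]
core_short_a []
rack [(0.58, [172, 290, 250, 349])]
jig [(0.75, [326, 151, 372, 190]), (0.75, [220, 174, 386, 305])]
coil_mouth [(0.64, [171, 289, 250, 348]), (0.63, [324, 149, 371, 188]), (0.33, [272, 196, 355, 260])]
pen [(0.64, [151, 225, 163, 264])]
stand [(0.76, [145, 251, 178, 291])]
meter [(0.55, [220, 172, 387, 306])]
top {'K': array([[497.68991172,   0.        , 287.93374004],
       [  0.        , 497.68991172, 206.00889941],
       [  0.        ,   0.        ,   1.        ]]), 'eye': array([ 0.27839429, -0.01009235,  1.01619266]), 'attitude': array([-2.92669186e+00, -8.29915692e-05, -1.57019529e+00])}
core_long []
core_short_a [(0.53, [409, 154, 419, 155])]
rack [(0.79, [374, 143, 443, 179]), (0.25, [387, 143, 399, 158])]
jig [(0.58, [102, 242, 166, 2
[... 172 characters left out ...]
2, 165, 288])]
{'time': 0.9, 'qpos': array([ 1.23160146e+00,  1.30388113e-01,  1.48823064e+00,  7.16382704e-07,
        1.52303259e+00, -8.53683002e-02]), 'qvel': array([ 2.52420257e-03,  5.75445989e-04,  2.11889269e-03,  3.78381379e-05,
       -1.35403384e-03,  8.47966070e-04]), 'joint_torque': array([ 1.95008011e-03, -5.69271755e+01, -5.00896132e+01, -2.48180213e-04,
        2.72576162e-04,  2.05908225e-05]), 'position': array([0.1506181 , 0.58076457, 0.19628248]), 'ee_rot': array([-3.14158694e+00,  5.84101604e-05,  1.31696973e+00]), 'contact_force': array([ 0.19472981, -0.03258812,  0.37233592]), 'torque': array([-0.035626  ,  0.02703718, -0.04827935]), 'gripper_width': 1.002287158358412}
```

```bash
python3 - <<'E'
import cv2,numpy as np
a=cv2.imread("pics/top0.png");b=cv2.imread("pics/scene0.png")
cv2.imwrite("pics/top0b.png",cv2.resize(a[90:320,80:460],(800,484),interpolation=cv2.INTER_CUBIC))
r=cv2.resize(a[130:270,365:455],None,fx=4,fy=4,interpolation=cv2.INTER_CUBIC)
j=cv2.resize(a[230:310,90:180],None,fx=4,fy=4,interpolation=cv2.INTER_CUBIC)
c=np.zeros((600,800,3),np.uint8);c[:560,:360]=r;c[:320,380:740]=j
cv2.imwrite("pics/crop1.png",c)
cv2.imwrite("pics/scene0b.png",cv2.resize(b[130:360,130:400],None,fx=2.6,fy=2.6,interpolation=cv2.INTER_CUBIC))
E
```

```text
(no output)
```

View pics/crop1.png

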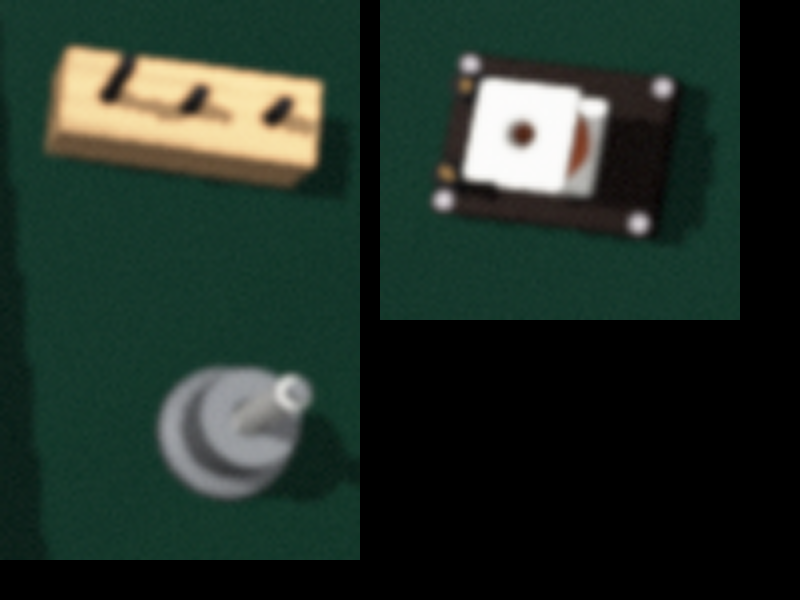

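View pics/scene0b.png

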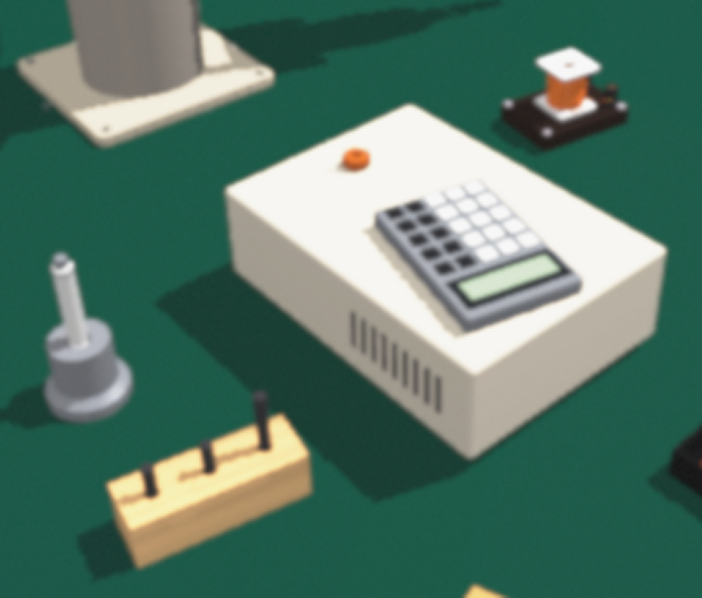

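The long core is in the rack hole nearest the meter (top picture ≈ (393,154) at its base), and the pen stand is on the same side. The coil mouth is at top pixel ≈ (125.5,263).

```bash
cat > h.py <<'E'
from bench import *
import numpy as np, cv2
from scipy.spatial.transform import Rotation as Ro
from scipy.optimize import least_squares
def cam(n):
    c=get_calibration(n); return c["K"],np.array(c["eye"]),Ro.from_euler("xyz",c["attitude"]).as_matrix()
def proj(n,P):
    K,e,R=cam(n); p=(np.atleast_2d(P)-e)@R@K.T; return p[:,:2]/p[:,2:]
def back(n,uv,z):
    K,e,R=cam(n); d=R@np.linalg.solve(K,[uv[0],uv[1],1.]); return e+d*(z-e[2])/d[2]
def blob(im,m,box):
    """corners of minAreaRect and centroid of the largest component of mask m in box"""
    l,t,r,b=box; s=np.zeros(m.shape,np.uint8); s[t:b,l:r]=m[t:b,l:r]
    n,lab,st,ce=cv2.connectedComponentsWithStats(s); k=1+np.argmax(st[1:,4])
    return ce[k],cv2.minAreaRect(np.argwhere(lab==k)[:,::-1].astype(np.float32)),st[k]
E
python3 - <<'E'
from h import *
a=cv2.imread("pics/top0.png").astype(int);b=cv2.imread("pics/scene0.png").astype(int)
np.set_printoptions(precision=4,suppress=True)
def show(l,n,im,m,box,z):
    c,r,st=blob(im,m,box); print(l,n,c,st[4],"centre",back(n,c,z)); q=[back(n,p,z)[:2] for p in cv2.boxPoints(r)]
    print("   corners",np.array(q).ravel(),"rectcentre",np.mean(q,0),"sides",[np.linalg.norm(q[i]-q[i-1]).round(4) for i in(1,2)],"ang",[np.arctan2(*(q[i]-q[i-1])[::-1]).round(3) for i in (1,2)])
w=lambda i,t:(i.min(2)>t).astype(np.uint8)
show("flange","top",a,w(a,215),(100,240,140,290),.07)
show("flange","scene",b,w(b,200),(320,140,375,175),.07)
wood=lambda i,t:((i[:,:,2]-i[:,:,0]>40)&(i[:,:,2]>t)).astype(np.uint8)
show("woodtop","top",a,wood(a,195),(370,135,450,185),.04)
show("woodtop","scene",b,wood(b,200),(165,285,260,340),.04)
dk=lambda i:(i.max(2)<130).astype(np.uint8)
show("bore","top",a,dk(a),(120,258,132,269),.069)
show("penring","top",a,w(a,190),(425,215,445,240),.127)
print("core base top",back("top",(365+112/4,130+99/4),.04),"top end",back("top",(365+127/4,130+58/4),.09))
print("core scene top",back("scene",(130+261/2.6,130+396/2.6),.09),"base",back("scene",(130+265/2.6,130+448/2.6),.04))
print("pen scene top",back("scene",(130+61/2.6,130+259/2.6),.133))
print("stand top",back("top",(365+249/4,130+418/4),.055),"foot",back("top",(365+228/4,130+432/4),.01))
E
```

```text
flange top [125.209  263.2799] 536 centre [0.3735 0.2988 0.07  ]
   corners [0.3544 0.3244 0.4022 0.3185 0.3932 0.2727 0.3455 0.2791] rectcentre [0.3738 0.2987] sides [np.float64(0.0482), np.float64(0.0467)] ang [np.float64(-0.124), np.float64(-1.766)]
flange scene [348.1656 154.2577] 163 centre [0.3736 0.3011 0.07  ]
   corners [0.3466 0.2849 0.3533 0.3517 0.4003 0.3165 0.3928 0.253 ] rectcentre [0.3732 0.3015] sides [np.float64(0.0671), np.float64(0.0587)] ang [np.float64(1.47), np.float64(-0.643)]
woodtop top [412.0019 156.4103] 1065 centre [ 0.5958 -0.2646  0.04  ]
   corners [ 0.5843 -0.195   0.6284 -0.2028  0.6086 -0.3342  0.5649 -0.3253] rectcentre [ 0.5965 -0.2643] sides [np.float64(0.0448), np.float64(0.1329)] ang [np.float64(-0.173), np.float64(-1.72)]
woodtop scene [208.8283 312.23  ] 1287 centre [ 0.5977 -0.2676  0.04  ]
   corners [ 0.5628 -0.3244  0.5831 -0.1886  0.632  -0.2047  0.6096 -0.3337] rectcentre [ 0.5969 -0.2629] sides [np.float64(0.1373), np.float64(0.0514)] ang [np.float64(1.422), np.float64(-0.318)]
bore top [125.05 263.1 ] 20 centre [0.3739 0.2994 0.069 ]
   corners [0.3779 0.3036 0.3779 0.296  0.3703 0.2955 0.3703 0.3031] rectcentre [0.3741 0.2995] sides [np.float64(0.0076), np.float64(0.0076)] ang [np.float64(-1.57), np.float64(-3.072)]
penring top [435.0769 227.3846] 13 centre [ 0.433  -0.2767  0.127 ]
   corners [ 0.4288 -0.2731  0.4384 -0.2756  0.4374 -0.2804  0.4279 -0.2779] rectcentre [ 0.4331 -0.2768] sides [np.float64(0.0099), np.float64(0.0049)] ang [np.float64(-0.253), np.float64(-1.773)]
core base top [ 0.5994 -0.2258  0.04  ] top end [ 0.6039 -0.223   0.09  ]
core scene top [ 0.6036 -0.2209  0.09  ] base [ 0.6035 -0.2222  0.04  ]
pen scene top [ 0.432  -0.2794  0.133 ]
stand top [ 0.4314 -0.2821  0.055 ] foot [ 0.4314 -0.2837  0.01  ]
```

```bash
cat >> h.py <<'E'
def go(p,yaw=-.15):
    s=read_state(); R=Ro.from_euler("xyz",s["ee_rot"]); T=Ro.from_euler("xyz",[np.pi,0,yaw])
    print("shift cm",(R.inv().apply(np.array(p)-s["position"])*100).round(2),"turn",np.degrees((R.inv()*T).as_rotvec()).round(2))
E
python3 -c "
from h import *
go([.603,-.2225,.20])"
```

```text
shift cm [-66.39  63.96  -0.37] turn [ 0.    0.   84.05]
```

>>> jog_arm(
  commands=[
    [-1,-66.4,64,-0.4,0,0,84],
    [-1,-66.4,64,-0.4,0,0,84],
    [-1,-66.4,64,-0.4,0,0,84],
    [-1,-66.4,64,-0.4,0,0,84],
    [-1,-66.4,64,-0.4,0,0,84],
    [-1,-66.4,64,-0.4,0,0,84],
    [-1,-66.4,64,-0.4,0,0,84],
    [-1,-66.4,64,-0.4,0,0,84],
    [-1,-66.4,64,-0.4,0,0,84],
    [-1,-66.4,64,-0.4,0,0,84],
    [-1,-66.4,64,-0.4,0,0,84],
    [-1,-66.4,64,-0.4,0,0,84],
  ],
)

```text
time: 2.1
position: [0.446, 0.056, 0.1993]
ee_rot: [-3.141, -0.001, -0.15]
contact_force: [1.1, 0.6, 0.9]
gripper_width: 1.0
```

```bash
python3 -c "
from h import *
go([.603,-.2225,.20])"
```

```text
shift cm [19.68 25.2  -0.05] turn [-0.02 -0.07  0.03]
```

>>> jog_arm(
  commands=[
    [-1,19.7,25.2,0,0,0,0],
    [-1,19.7,25.2,0,0,0,0],
    [-1,19.7,25.2,0,0,0,0],
    [-1,19.7,25.2,0,0,0,0],
    [-1,19.7,25.2,0,0,0,0],
    [-1,19.7,25.2,0,0,0,0],
    [-1,19.7,25.2,0,0,0,0],
    [-1,19.7,25.2,7,0,0,0],
    [-1,19.7,25.2,7,0,0,0],
    [-1,19.7,25.2,7,0,0,0],
  ],
)

```text
time: 3.1
position: [0.5996, -0.2193, 0.1237]
ee_rot: [-3.139, 0.008, -0.15]
contact_force: [-0.2, 0.8, -0.2]
gripper_width: 1.001
```

```bash
python3 - <<'E'
from h import *
go([.603,-.2225,.065])
print(proj("top",read_state()["position"]),proj("scene",read_state()["position"]))
a=snapshot("scene")[:,:,::-1];b=snapshot("top")[:,:,::-1]
c=np.hstack([cv2.resize(a[200:350,150:280],(390,450),interpolation=2),cv2.resize(b[90:240,340:470],(390,450),interpolation=2)])
cv2.imwrite("pics/c2.png",c)
E
```

```text
shift cm [0.43 0.28 5.87] turn [-0.14  0.47  0.02]
[[398.73108182 140.74111687]] [[228.3031591  266.56564382]]
```

View pics/c2.png

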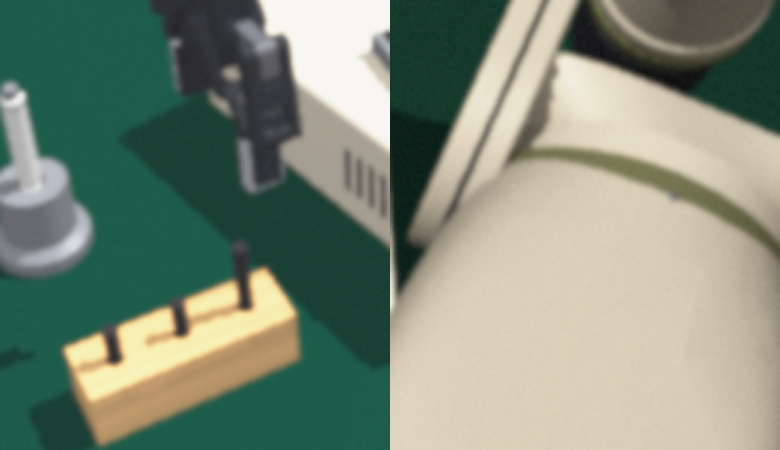

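The open gripper is above the rack; the long core (crop ≈ (241,245)) is below the fingers. I'll settle, then descend.

>>> jog_arm(
  commands=[
    [-1,0,0,0,0,0,0],
    [-1,0,0,0,0,0,0],
    [-1,0,0,0,0,0,0],
  ],
)

```text
time: 3.5
position: [0.6036, -0.2207, 0.1308]
ee_rot: [3.141, -0.003, -0.149]
contact_force: [0.2, 0.1, -0.7]
gripper_width: 0.998
```

```bash
python3 -c "
from h import *
go([.603,-.2225,.065])"
```

```text
shift cm [-0.05  0.18  6.58] turn [ 0.05 -0.16  0.07]
```

>>> jog_arm(
  commands=[
    [-1,-0.05,0.15,2,0,0,0],
    [-1,-0.05,0.15,4,0,0,0],
    [-1,-0.05,0.15,5.5,0,0,0],
    [-1,-0.05,0.15,6.5,0,0,0],
    [-1,-0.05,0.15,6.5,0,0,0],
    [-1,-0.05,0.15,6.5,0,0,0],
  ],
)

```text
time: 4.1
position: [0.6022, -0.2219, 0.0644]
ee_rot: [3.142, -0.0, -0.149]
contact_force: [0.7, -1.1, 0.1]
gripper_width: 1.0
```

```bash
python3 - <<'E'
from h import *
go([.603,-.2225,.065])
print(read_state()["contact_force"])
a=snapshot("scene")[:,:,::-1]
cv2.imwrite("pics/c3.png",cv2.resize(a[200:350,150:280],None,fx=4,fy=4,interpolation=2))
E
```

```text
shift cm [ 0.09  0.05 -0.06] turn [ 0.01 -0.02  0.06]
[ 0.72427797 -1.09656072  0.14158213]
```

View pics/c3.png

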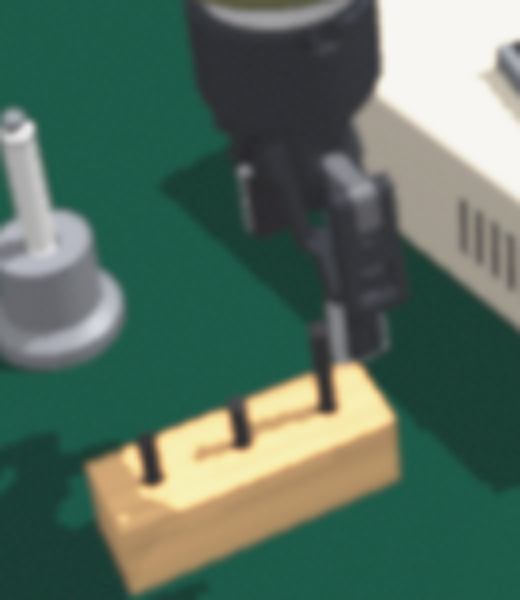

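```bash
python3 - <<'E'
from h import *
f=lambda P:((proj("scene",P)-[150,200])*4).round(0).tolist()
x,y=.603,-.2225
for P in([x,y,.09],[x,y,.04],[x,y,.078]): print(P,f(P))
R=Ro.from_euler("z",-.15)
for s in(-1,1):
  for w in(-.011,.011):
    for z in (.078,.098): print(s,w,z,f(np.array([.6022,-.2219,z])+R.apply([s*.0425,w,0])))
print(read_state()["position"])
E
```

```text
[0.603, -0.2225, 0.09] [[318.0, 330.0]]
[0.603, -0.2225, 0.04] [[326.0, 409.0]]
[0.603, -0.2225, 0.078] [[320.0, 349.0]]
-1 -0.011 0.078 [[260.0, 299.0]]
-1 -0.011 0.098 [[256.0, 267.0]]
-1 0.011 0.078 [[304.0, 283.0]]
-1 0.011 0.098 [[300.0, 251.0]]
1 -0.011 0.078 [[337.0, 419.0]]
1 -0.011 0.098 [[334.0, 386.0]]
1 0.011 0.078 [[384.0, 400.0]]
1 0.011 0.098 [[381.0, 367.0]]
[ 0.6025843  -0.22205131  0.06498873]
```

```bash
python3 - <<'E'
from h import *
a=snapshot("scene")[:,:,::-1]
l,t,k=185,195,8
c=cv2.resize(a[t:t+75,l:l+80],None,fx=k,fy=k,interpolation=2)
R=Ro.from_euler("z",-.15);o=np.array([.6026,-.2221,0])
def dot(P,col): 
    u=(proj("scene",o+R.apply(P))[0]-[l,t]+.5)*k; cv2.circle(c,tuple(int(v) for v in u),4,col,-1)
for z in(.065,.138,.16,.2,.25): dot([0,0,z],(0,0,255))
for s in(-.0425,.0425,-.057,.057):
  for z in(.078,.112): dot([s,0,z],(0,255,255))
cv2.imwrite("pics/c4.png",c)
E
```

```text
(no output)
```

View pics/c4.png

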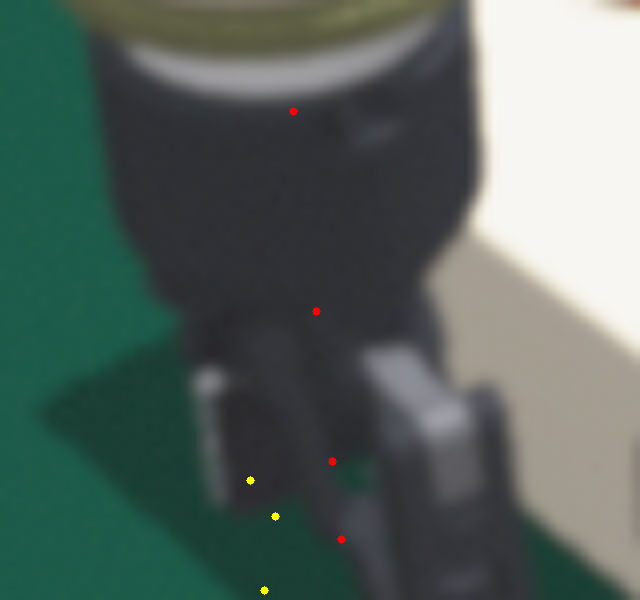

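```bash
python3 - <<'E'
from h import *
o=np.array([.1506,.5808,0]);R=Ro.from_euler("z",1.317)
print(proj("scene",o+[0,0,.196]),proj("top",o+[0,0,.196]))
a=cv2.imread("pics/scene0.png")
u=proj("scene",o+[0,0,.23])[0].astype(int); print(u)
l,t,k=max(u[0]-50,0),max(u[1]-60,0),6
c=cv2.resize(a[t:t+90,l:l+100],None,fx=k,fy=k,interpolation=2)
for P,col in[([0,0,.196],(0,0,255)),([0,0,.296],(0,0,255))]+[([s,0,.209],(0,255,255)) for s in(-.0425,.0425)]+[([s,0,.244],(255,255,0)) for s in(-.0425,.0425)]:
    v=(proj("scene",o+R.apply(P))[0]-[l,t]+.5)*k; cv2.circle(c,tuple(int(x) for x in v),4,col,-1)
cv2.imwrite("pics/c5.png",c)
E
```

```text
[[364.17097232  65.62383677]] [[-92.05917242 398.50323807]]
[365  54]
```

View pics/c5.png

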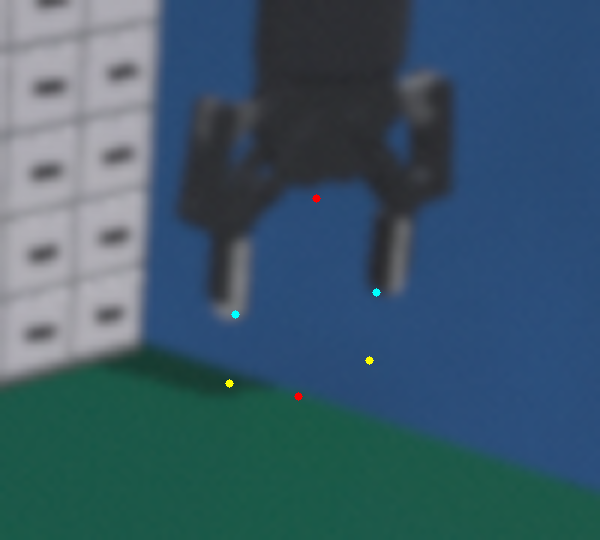

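The gripper in the start picture shows fingertips (≈(232,315), (376,292)) about 35 mm higher than the stated open-finger position, same as here. I'll close partway without contact to see where the tips really go.

>>> jog_arm(
  commands=[
    [0.6,0,0,0,0,0,0],
    [0.6,0,0,0,0,0,0],
    [0.6,0,0,0,0,0,0],
    [0.6,0,0,0,0,0,0],
    [0.6,0,0,0,0,0,0],
  ],
)

```text
time: 4.7
position: [0.6019, -0.2218, 0.0639]
ee_rot: [3.142, -0.0, -0.149]
contact_force: [-0.0, -0.8, 0.6]
gripper_width: 0.2
```

```bash
python3 - <<'E'
from h import *
s=read_state();print(s["position"],s["gripper_width"],s["contact_force"])
a=snapshot("scene")[:,:,::-1]
l,t,k=185,225,7
c=cv2.resize(a[t:t+85,l:l+80],None,fx=k,fy=k,interpolation=2)
for z in(.065,.078,.098,.112):
    u=(proj("scene",[.6026,-.2221,z])[0]-[l,t]+.5)*k; cv2.circle(c,(int(u[0]),int(u[1])),3,(0,0,255),-1)
cv2.imwrite("pics/c6.png",c)
E
```

```text
[ 0.60187894 -0.22178923  0.06394522] 0.19985190427922997 [-0.03984343 -0.8054793   0.64955853]
```

View pics/c6.png

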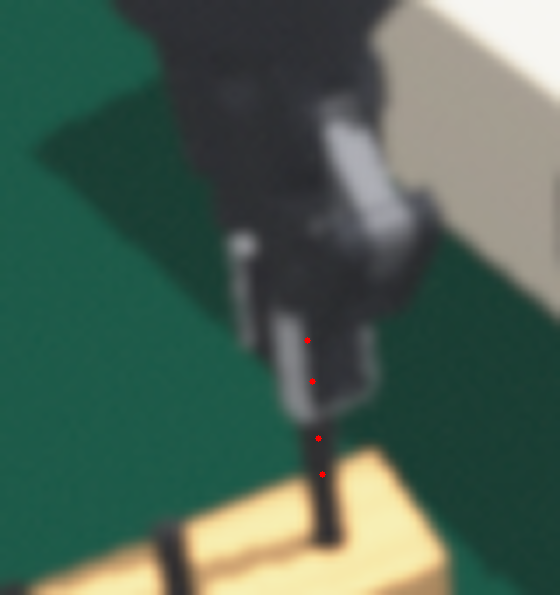

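Closed to 17 mm, the tips sit at z≈0.10 while the reported TCP is 0.064: the real fingertips are ~35 mm above the reported TCP. I'll open, go 35 mm lower (open fingers straddle the 44 mm rack, so harmless), close partially and check.

>>> jog_arm(
  commands=[
    [-0.4,0.1,0,0,0,0,0],
    [-0.4,0.1,0,0,0,0,0],
    [-0.4,0.1,0,1.5,0,0,0],
    [-0.4,0.1,0,3,0,0,0],
    [-0.4,0.1,0,3.4,0,0,0],
    [-0.4,0.1,0,3.4,0,0,0],
    [-0.4,0.1,0,3.4,0,0,0],
  ],
)

```text
time: 5.45
position: [0.6027, -0.2219, 0.0296]
ee_rot: [-3.141, 0.001, -0.149]
contact_force: [0.7, -0.1, -0.3]
gripper_width: 0.7
```

```bash
python3 - <<'E'
from h import *
s=read_state();print(s["position"],s["gripper_width"],s["contact_force"])
a=snapshot("scene")[:,:,::-1]
l,t,k=185,225,7
c=cv2.resize(a[t:t+85,l:l+80],None,fx=k,fy=k,interpolation=2)
for z in(.04,.065,.09):
    u=(proj("scene",[.6026,-.2221,z])[0]-[l,t]+.5)*k; cv2.circle(c,(int(u[0]),int(u[1])),3,(0,0,255),-1)
cv2.imwrite("pics/c7.png",c)
E
```

```text
[ 0.60268911 -0.22186913  0.02956539] 0.699716941266272 [ 0.68903704 -0.09512388 -0.28568954]
```

View pics/c7.png

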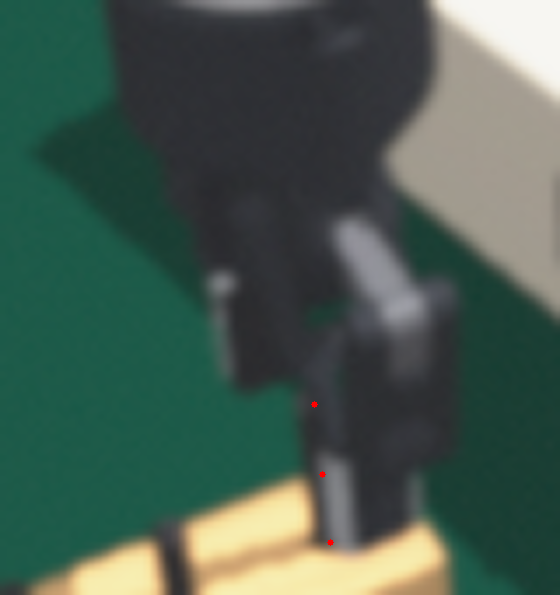

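Fingers now straddle the core's upper part, tips ≈ z 0.068. Close and lift a little.

>>> jog_arm(
  commands=[
    [1,0,0,0,0,0,0],
    [1,0,0,0,0,0,0],
    [1,0,0,0,0,0,0],
    [1,0,0,0,0,0,0],
    [1,0,0,0,0,0,0],
    [1,0,0,0,0,0,0],
  ],
)

```text
time: 6.1
position: [0.6031, -0.2221, 0.0304]
ee_rot: [3.141, -0.001, -0.149]
contact_force: [-1.7, -0.0, 3.4]
gripper_width: 0.091
```

>>> jog_arm(
  commands=[
    [1,0,0,-1,0,0,0],
    [1,0,0,-2.5,0,0,0],
    [1,0,0,-4,0,0,0],
    [1,0,0,-6,0,0,0],
    [1,0,0,-8,0,0,0],
    [1,0,0,-11,0,0,0],
    [1,0,0,-14,0,0,0],
    [1,0,0,-16,0,0,0],
    [1,0,0,-16,0,0,0],
  ],
)

```text
time: 7.0
position: [0.6053, -0.223, 0.1963]
ee_rot: [3.139, -0.008, -0.149]
contact_force: [0.2, 0.1, 0.4]
gripper_width: 0.093
```

```bash
python3 - <<'E'
from h import *
go([.374,.2995,.19])
print(read_state()["gripper_width"])
E
```

```text
shift cm [-30.63 -48.23   0.26] turn [ 0.13 -0.48  0.06]
0.09281939255731878
```

>>> jog_arm(
  commands=[
    [1,-1.5,-2.4,0,0,0,0],
    [1,-4,-6.4,0,0,0,0],
    [1,-6.6,-10.4,0,0,0,0],
    [1,-9.3,-14.6,0,0,0,0],
    [1,-12,-18.8,0,0,0,0],
    [1,-14.6,-23,0,0,0,0],
    [1,-17.2,-27.2,0,0,0,0],
    [1,-19.8,-31.4,0,0,0,0],
    [1,-22.4,-35.5,0,0,0,0],
    [1,-25,-39.6,0,0,0,0],
    [1,-27.6,-43.8,0,0,0,0],
    [1,-29.5,-46.8,0,0,0,0],
  ],
)

```text
time: 8.2
position: [0.3787, 0.2869, 0.1897]
ee_rot: [-3.141, 0.001, -0.148]
contact_force: [0.5, -0.0, -0.2]
gripper_width: 0.093
```

>>> jog_arm(
  commands=[
    [1,-0.9,-1.4,0,0,0,0],
    [1,-0.9,-1.4,0,0,0,0],
    [1,-0.9,-1.4,0,0,0,0],
    [1,-0.9,-1.4,0,0,0,0],
    [1,-0.9,-1.4,0,0,0,0],
  ],
)

```text
time: 8.7
position: [0.3743, 0.2989, 0.1898]
ee_rot: [3.141, -0.0, -0.151]
contact_force: [0.4, -0.3, -0.9]
gripper_width: 0.092
```

```bash
python3 - <<'E'
from h import *
s=read_state();print(s["position"],s["ee_rot"],s["gripper_width"])
go([.374,.2995,.19])
a=snapshot("scene")[:,:,::-1];b=snapshot("top")[:,:,::-1]
def crop(n,im,l,t,w,h,k,pts):
    c=cv2.resize(im[t:t+h,l:l+w],None,fx=k,fy=k,interpolation=2)
    for P in pts:
        u=(proj(n,P)[0]-[l,t]+.5)*k; cv2.circle(c,(int(u[0]),int(u[1])),2,(0,0,255),-1)
    return c
x,y,z=s["position"]; zb=z+.035-.054
pts=[[x,y,zb],[x,y,zb+.05],[.374,.2995,.07]]
c=np.hstack([crop("scene",a,310,90,75,95,6,pts),crop("top",b,70,220,55,95,6,pts)])
print(c.shape); cv2.imwrite("pics/c8.png",c)
E
```

```text
[0.37432429 0.29891337 0.18981332] [ 3.14133961e+00 -3.22444054e-05 -1.50700042e-01] 0.09211861830606609
shift cm [-0.04 -0.05 -0.02] turn [ 0.01 -0.   -0.04]
(570, 780, 3)
```

View pics/c8.png

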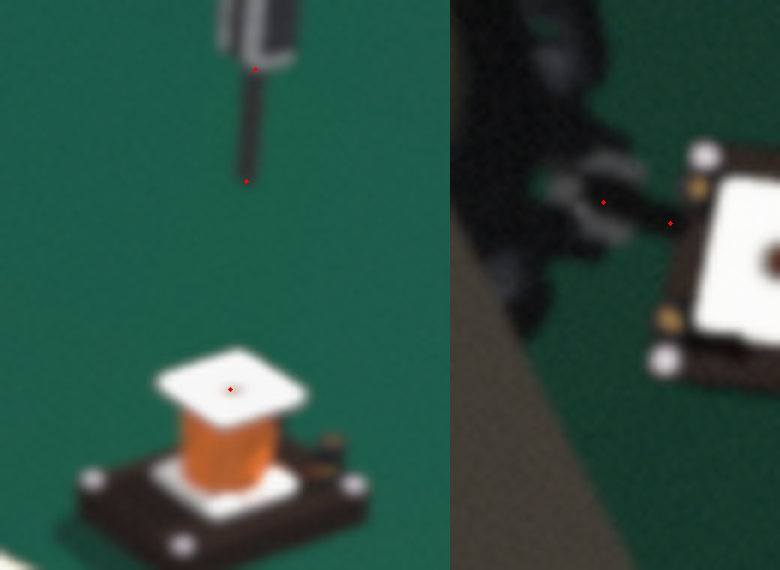

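Core hangs straight, end at (247,180) in the scene crop exactly where predicted, mouth mark on the bore in both cameras. Descend in steps with force checks.

>>> jog_arm(
  commands=[
    [1,0,0.05,2,0,0,0],
    [1,0,0.05,5,0,0,0],
    [1,0,0.05,7.5,0,0,0],
    [1,0,0.05,9,0,0,0],
    [1,0,0.05,9.3,0,0,0],
    [1,0,0.05,9.3,0,0,0],
    [1,0,0.05,9.3,0,0,0],
    [1,0,0.05,9.3,0,0,0],
  ],
)

```text
time: 9.6
position: [0.3747, 0.3, 0.0984]
ee_rot: [-3.14, -0.002, -0.149]
contact_force: [0.6, 0.7, 0.6]
gripper_width: 0.091
```

```bash
python3 - <<'E'
from h import *
s=read_state();print(s["position"],s["ee_rot"],s["contact_force"])
go([.374,.2995,.0975])
a=snapshot("scene")[:,:,::-1];b=snapshot("top")[:,:,::-1]
x,y,z=s["position"]
def crop(n,im,l,t,w,h,k):
    c=cv2.resize(im[t:t+h,l:l+w],None,fx=k,fy=k,interpolation=2)
    return c
print(proj("scene",[[x,y,z-.019],[.374,.2995,.07]]),proj("top",[[x,y,z-.019],[.374,.2995,.07]]))
c=np.hstack([crop("scene",a,330,115,36,50,10),crop("top",b,100,235,40,50,10)])
cv2.imwrite("pics/c9.png",c)
E
```

```text
[0.37473052 0.29999483 0.09844588] [-3.13991324e+00 -1.90235550e-03 -1.49104959e-01] [0.59751377 0.69088594 0.59230126]
shift cm [-0.07  0.06  0.09] turn [-0.1  -0.11  0.05]
[[348.41788133 151.41598117]
 [347.84125832 154.49990011]] [[123.00096103 262.09536496]
 [124.84474757 262.99395547]]
```

View pics/c9.png

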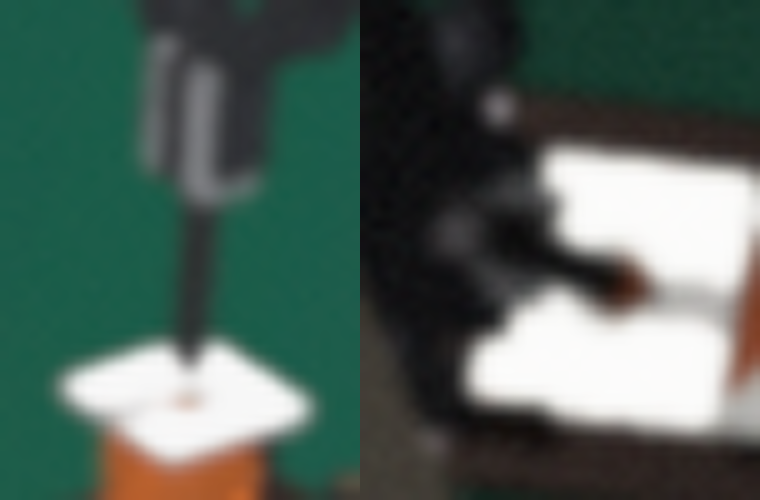

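Core end sits 10 mm above the mouth and lines up within ~1 mm in both views (scene col 349.0 vs 348.6). Insert.

>>> jog_arm(
  commands=[
    [1,-0.03,0.03,0.6,0,0,0],
    [1,-0.03,0.03,1,0,0,0],
    [1,-0.03,0.03,1.4,0,0,0],
    [1,-0.03,0.03,1.8,0,0,0],
    [1,-0.03,0.03,2.0,0,0,0],
    [1,-0.03,0.03,2.0,0,0,0],
  ],
)

```text
time: 10.3
position: [0.3732, 0.299, 0.0764]
ee_rot: [3.141, 0.0, -0.149]
contact_force: [0.9, 0.5, -1.0]
gripper_width: 0.092
```

>>> jog_arm(
  commands=[
    [1,0,0,0.7,0,0,0],
    [1,0,0,1.4,0,0,0],
    [1,0,0,2.0,0,0,0],
    [1,0,0,2.5,0,0,0],
    [1,0,0,2.8,0,0,0],
    [1,0,0,2.8,0,0,0],
    [1,0,0,2.8,0,0,0],
  ],
)

```text
time: 11.0
position: [0.3733, 0.2991, 0.0488]
ee_rot: [3.141, 0.0, -0.149]
contact_force: [-0.2, -0.1, -0.6]
gripper_width: 0.092
```

>>> jog_arm(
  commands=[
    [1,0,0,0.2,0,0,0],
    [1,0,0,0.4,0,0,0],
    [1,0,0,0.5,0,0,0],
    [1,0,0,0.6,0,0,0],
    [1,0,0,0.6,0,0,0],
  ],
)

```text
time: 11.5
position: [0.3734, 0.2991, 0.0428]
ee_rot: [3.142, 0.0, -0.149]
contact_force: [0.9, 0.2, -0.6]
gripper_width: 0.092
```

>>> jog_arm(
  commands=[
    [1,0,0,0.1,0,0,0],
    [1,0,0,0.2,0,0,0],
    [1,0,0,0.2,0,0,0],
  ],
)

```text
time: 11.8
position: [0.3734, 0.2991, 0.0408]
ee_rot: [3.142, 0.0, -0.149]
contact_force: [0.6, -0.1, -1.0]
gripper_width: 0.093
```

>>> jog_arm(
  commands=[
    [1,0,0,0.1,0,0,0],
    [1,0,0,0.15,0,0,0],
    [1,0,0,0.15,0,0,0],
  ],
)

```text
time: 12.1
position: [0.3739, 0.2995, 0.0403]
ee_rot: [-3.141, -0.001, -0.149]
contact_force: [-1.1, -1.3, 6.4]
gripper_width: 0.09
```

Bottom contact (+6 N at z 0.0403, as expected for a 0.020 floor). Release and rise.

>>> jog_arm(
  commands=[
    [0,0,0,0,0,0,0],
    [-0.5,0,0,0,0,0,0],
    [-1,0,0,0,0,0,0],
    [-1,0,0,0,0,0,0],
    [-1,0,0,-2,0,0,0],
    [-1,0,0,-5,0,0,0],
    [-1,0,0,-9,0,0,0],
    [-1,0,0,-13,0,0,0],
    [-1,0,0,-17,0,0,0],
    [-1,0,0,-17,0,0,0],
    [-1,0,0,-17,0,0,0],
  ],
)

```text
time: 13.2
position: [0.3741, 0.2996, 0.2105]
ee_rot: [-3.14, -0.002, -0.149]
contact_force: [-0.6, 0.3, -0.8]
gripper_width: 1.001
```

```bash
python3 - <<'E'
from h import *
s=read_state();print(s["position"],s["gripper_width"])
go([.432,-.280,.21])
a=snapshot("scene")[:,:,::-1]
print(proj("scene",[[.374,.2995,.1],[.374,.2995,.07]]))
cv2.imwrite("pics/c10s.png",a)
c=cv2.resize(a[115:165,325:375],None,fx=7,fy=7,interpolation=2)
d=cv2.resize(cv2.imread("pics/scene0.png")[220:295,140:185],None,fx=7,fy=7,interpolation=2)
o=np.zeros((525,680,3),np.uint8);o[:350,:350]=c;o[:,360:675]=d
cv2.imwrite("pics/c10.png",o)
E
```

```text
[0.37410233 0.29957361 0.21045268] 1.0008891234834214
shift cm [ 1.433e+01  5.645e+01 -2.000e-02] turn [-0.1  -0.11  0.05]
[[348.64348785 144.46761175]
 [347.84125832 154.49990011]]
```

View pics/c10.png

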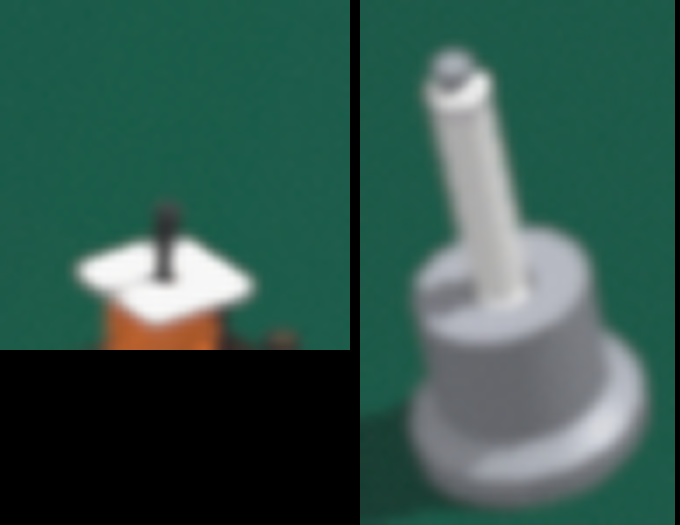

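Core stands in the coil, top where expected (scene ≈ (348.2,144.1)). Next the pen.

>>> jog_arm(
  commands=[
    [-1,0.7,2.6,0,0,0,0],
    [-1,1.9,7.4,0,0,0,0],
    [-1,3.1,12.2,0,0,0,0],
    [-1,4.3,17,0,0,0,0],
    [-1,5.5,21.8,0,0,0,0],
    [-1,6.7,26.6,0,0,0,0],
    [-1,8,31.4,0,0,0,0],
    [-1,9.2,36.2,0,0,0,0],
    [-1,10.4,41,0,0,0,0],
    [-1,11.6,45.8,0,0,0,0],
    [-1,12.8,50.4,0,0,0,0],
    [-1,13.7,54,0,0,0,0],
  ],
)

```text
time: 14.45
position: [0.4273, -0.2573, 0.2068]
ee_rot: [-3.14, 0.003, -0.151]
contact_force: [-0.3, 0.6, 0.0]
gripper_width: 1.003
```

>>> jog_arm(
  commands=[
    [-1,0.6,2.4,0,0,0,0],
    [-1,0.6,2.4,0,0,0,0],
    [-1,0.6,2.4,3,0,0,0],
    [-1,0.6,2.4,6,0,0,0],
    [-1,0.6,2.4,8,0,0,0],
    [-1,0.6,2.4,8,0,0,0],
    [-1,0.6,2.4,8,0,0,0],
    [-1,0.6,2.4,8,0,0,0],
  ],
)

```text
time: 15.25
position: [0.4317, -0.2799, 0.1307]
ee_rot: [3.141, -0.001, -0.149]
contact_force: [-0.0, -0.2, -0.6]
gripper_width: 1.001
```

```bash
python3 - <<'E'
from h import *
s=read_state();print(s["position"])
go([.432,-.280,.046])
print(back("scene",(152.8,228.9),.131))
a=snapshot("scene")[:,:,::-1]
l,t,k=125,185,7
c=cv2.resize(a[t:t+85,l:l+80],None,fx=k,fy=k,interpolation=2)
R=Ro.from_euler("z",-.15)
for P in ([0,0,s["position"][2]+.035],[0,0,.135]):
    u=(proj("scene",np.array([.432,-.28,0])+R.apply(P))[0]-[l,t]+.5)*k; cv2.circle(c,(int(u[0]),int(u[1])),3,(0,0,255),-1)
cv2.imwrite("pics/c11.png",c)
E
```

```text
[ 0.43171287 -0.27990913  0.1306648 ]
shift cm [ 0.02 -0.    8.47] turn [ 0.04 -0.08  0.08]
[ 0.42652446 -0.27860524  0.131     ]
```

View pics/c11.png

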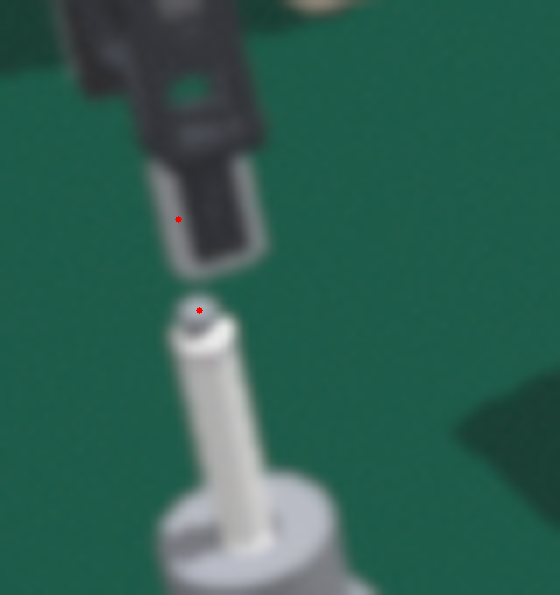

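Pen button at crop (198,313), predicted (199,310): aligned. Descend and grip.

>>> jog_arm(
  commands=[
    [-1,0,0,2,0,0,0],
    [-1,0,0,5,0,0,0],
    [-1,0,0,7.5,0,0,0],
    [-1,0,0,8.5,0,0,0],
    [-1,0,0,8.5,0,0,0],
    [-1,0,0,8.5,0,0,0],
    [0.3,0,0,8.5,0,0,0],
    [1,0,0,8.5,0,0,0],
    [1,0,0,8.5,0,0,0],
    [1,0,0,8.5,0,0,0],
    [1,0,0,8.5,0,0,0],
    [1,0,0,8.5,0,0,0],
  ],
)

```text
time: 16.5
position: [0.4315, -0.2801, 0.0447]
ee_rot: [3.141, -0.001, -0.149]
contact_force: [0.8, -0.8, 1.8]
gripper_width: 0.16
```

>>> jog_arm(
  commands=[
    [1,0,0,0,0,0,0],
    [1,0,0,0,0,0,0],
  ],
)

```text
time: 16.7
position: [0.4315, -0.2801, 0.0448]
ee_rot: [3.141, -0.001, -0.149]
contact_force: [2.1, -0.0, 1.9]
gripper_width: 0.162
```

>>> jog_arm(
  commands=[
    [1,0,0,-1,0,0,0],
    [1,0,0,-2.5,0,0,0],
    [1,0,0,-4.5,0,0,0],
    [1,0,0,-7,0,0,0],
    [1,0,0,-10,0,0,0],
    [1,0,0,-13.5,0,0,0],
    [1,0,0,-16,0,0,0],
    [1,0,0,-17,0,0,0],
    [1,0,0,-17,0,0,0],
    [1,0,0,-17,0,0,0],
  ],
)

```text
time: 17.7
position: [0.4304, -0.2794, 0.2127]
ee_rot: [-3.14, 0.002, -0.149]
contact_force: [-1.0, 0.3, -1.3]
gripper_width: 0.154
```

```bash
python3 - <<'E'
from h import *
s=read_state();print(s["position"],s["gripper_width"])
go([.374,.2995,.215])
a=snapshot("scene"); cv2.imwrite("pics/p1.png",a[:,:,::-1])
x,y,z=s["position"]
print(proj("scene",[[x,y,z-.0398],[x,y,z-.01]]),recognise("pen","scene"))
E
```

```text
[ 0.43039464 -0.27936298  0.21266095] 0.15384808693254637
shift cm [-14.17 -56.41  -0.14] turn [-0.07  0.12  0.05]
[[149.2744995  212.14062632]
 [146.25745205 198.7654103 ]] [{'rect': [141.5, 179.2, 153.3, 212.6], 'score': 0.81}]
```

>>> jog_arm(
  commands=[
    [1,-0.7,-2.6,0,0,0,0],
    [1,-1.9,-7.4,0,0,0,0],
    [1,-3.1,-12.2,0,0,0,0],
    [1,-4.3,-17,0,0,0,0],
    [1,-5.5,-21.8,0,0,0,0],
    [1,-6.7,-26.6,0,0,0,0],
    [1,-8,-31.4,0,0,0,0],
    [1,-9.2,-36.2,0,0,0,0],
    [1,-10.4,-41,0,0,0,0],
    [1,-11.6,-45.8,0,0,0,0],
    [1,-12.8,-50.4,0,0,0,0],
    [1,-13.7,-54,0,0,0,0],
  ],
)

```text
time: 19.0
position: [0.3741, 0.2767, 0.2128]
ee_rot: [3.14, 0.002, -0.148]
contact_force: [1.7, -1.1, -1.2]
gripper_width: 0.157
```

>>> jog_arm(
  commands=[
    [1,-0.6,-2.4,0,0,0,0],
    [1,-0.6,-2.4,0,0,0,0],
    [1,-0.6,-2.4,0,0,0,0],
    [1,-0.6,-2.4,2,0,0,0],
    [1,-0.6,-2.4,4,0,0,0],
    [1,-0.6,-2.4,5,0,0,0],
    [1,-0.6,-2.4,5,0,0,0],
    [1,-0.6,-2.4,5,0,0,0],
    [1,-0.6,-2.4,5,0,0,0],
  ],
)

```text
time: 19.9
position: [0.3741, 0.2992, 0.1656]
ee_rot: [-3.141, -0.001, -0.15]
contact_force: [0.8, -0.0, -0.5]
gripper_width: 0.163
```

```bash
python3 - <<'E'
from h import *
s=read_state();print(s["position"],s["ee_rot"],s["gripper_width"])
go([.374,.2995,.148])
a=snapshot("scene");b=snapshot("top"); cv2.imwrite("pics/p2s.png",a[:,:,::-1]);cv2.imwrite("pics/p2t.png",b[:,:,::-1])
x,y,z=s["position"]; P=[[x,y,z-.0398],[x,y,z-.0138],[.374,.2995,.1],[.374,.2995,.08]]
print(proj("scene",P).round(1).tolist(),proj("top",P).round(1).tolist(),recognise("pen","scene"))
def cols(im,lo,hi,rows,dark):
    for r in rows:
        v=im[r,lo:hi].astype(float); g=v.mean(1); bg=np.median(g); w=np.clip((bg-g-8) if dark else (g-bg-15),0,None)
        print(r,round(float((w*np.arange(lo,hi)).sum()/max(w.sum(),1)),2),round(w.sum()))
cols(a,338,360,range(112,153),False);print("core");cols(a,338,360,range(141,152),True)
E
```

```text
[0.37413087 0.29920159 0.16560741] [-3.14050085e+00 -1.33350263e-03 -1.49575448e-01] 0.16263531093803024
shift cm [-0.02 -0.03  1.76] turn [-0.06 -0.08  0.02]
[[349.3, 135.7], [350.0, 126.5], [348.6, 144.5], [348.1, 151.2]] [[115.0, 259.8], [110.0, 258.1], [119.6, 261.3], [123.1, 262.5]] [{'rect': [351.1, 109.5, 358.9, 135.9], 'score': 0.61}]
112 351.2 521
113 351.15 538
114 351.09 540
115 351.05 549
116 350.96 560
117 350.91 583
118 350.91 638
119 350.87 695
120 350.73 690
121 350.63 658
122 350.59 652
123 350.56 647
124 350.48 628
125 350.46 574
126 350.4 437
127 350.15 288
128 349.93 228
129 349.82 219
130 349.7 242
131 349.66 262
132 349.62 266
133 349.52 250
134 349.48 229
135 349.39 165
136 349.41 65
137 0.0 0
138 0.0 0
139 0.0 0
140 0.0 0
141 0.0 0
142 0.0 0
143 0.0 0
144 0.0 0
145 0.0 0
146 0.0 0
147 0.0 0
148 351.06 33
149 348.99 276
150 348.16 466
151 347.6 174
152 347.11 3
core
141 0.0 0
142 0.0 0
143 0.0 0
144 0.0 0
145 0.0 0
146 348.06 5
147 347.94 11
148 348.0 4
149 350.37 104
150 351.79 402
151 352.63 743
```

```bash
python3 - <<'E'
from h import *
def diff(n,A,B,box):
    l,t,r,b=box; d=np.abs(cv2.imread(A)[t:b,l:r].astype(float)-cv2.imread(B)[t:b,l:r]).sum(2); d=np.clip(d-30,0,None)
    for i in range(b-t):
        if d[i].sum()>40: print(n,t+i,round(float((d[i]*np.arange(l,r)).sum()/d[i].sum()),2),round(d[i].sum()))
diff("core","pics/scene0.png","pics/c10s.png",(340,138,356,155))
for z in(.1,.095,.09,.085,.08,.075): print(proj("scene",[.374,.2995,z]).round(2))
c=np.hstack([cv2.resize(cv2.imread("pics/p2s.png")[110:160,325:375],None,fx=8,fy=8,interpolation=2),cv2.resize(cv2.imread("pics/p2t.png")[235:285,90:138],None,fx=8,fy=8,interpolation=2)])
cv2.imwrite("pics/c12.png",c)
E
```

```text
core 145 348.44 99
core 146 348.4 129
core 147 348.54 221
core 148 348.45 943
core 149 348.14 1599
core 150 347.86 1333
core 151 347.93 1028
core 152 347.89 945
core 153 347.86 1007
core 154 347.59 962
[[348.64 144.47]]
[[348.51 146.16]]
[[348.37 147.84]]
[[348.24 149.52]]
[[348.11 151.19]]
[[347.97 152.85]]
```

>>> jog_arm(
  commands=[
    [1,0,0,0.2,0,0,0],
    [1,0,0,0.5,0,0,0],
    [1,0,0,0.8,0,0,0],
    [1,0,0,1.1,0,0,0],
    [1,0,0,1.3,0,0,0],
    [1,0,0,1.5,0,0,0],
    [1,0,0,1.6,0,0,0],
    [1,0,0,1.7,0,0,0],
    [1,0,0,1.7,0,0,0],
    [1,0,0,1.7,0,0,0],
    [1,0,0,1.7,0,0,0],
  ],
)

```text
time: 21.15
position: [0.3735, 0.2992, 0.1475]
ee_rot: [-3.141, -0.0, -0.149]
contact_force: [-1.0, 0.1, -0.3]
gripper_width: 0.159
```

```bash
python3 - <<'E'
from h import *
s=read_state();print(s["position"],s["ee_rot"],s["gripper_width"],s["contact_force"])
go([.374,.2995,.148])
a=snapshot("scene")[:,:,::-1];b=snapshot("top")[:,:,::-1]
x,y,z=s["position"]
def crop(n,im,l,t,w,h,k,P):
    c=cv2.resize(im[t:t+h,l:l+w],None,fx=k,fy=k,interpolation=2)
    for p in P:
        u=(proj(n,p)[0]-[l,t]+.5)*k; cv2.circle(c,(int(u[0]),int(u[1])),2,(0,0,255),-1)
    return c
P=[[x,y,z-.0398],[.374,.2995,.1],[.374,.2995,.07]]
print(proj("scene",P),proj("top",P))
for r in range(126,150):
    g=a[r,340:358].astype(float).mean(1); w=np.clip(g-np.median(g)-15,0,None)
    if w.sum()>20: print(r,round(float((w*np.arange(340,358)).sum()/w.sum()),2),round(w.sum()))
cv2.imwrite("pics/c13.png",np.hstack([crop("scene",a,330,115,36,50,10,P),crop("top",b,98,235,40,50,10,P)]))
E
```

```text
[0.37349563 0.29917976 0.14753566] [-3.14143055e+00 -1.77492433e-04 -1.49087951e-01] 0.15873299188411447 [-0.96065237  0.1251537  -0.3056306 ]
shift cm [ 0.05 -0.04 -0.05] turn [-0.01 -0.01  0.05]
[[348.63137677 141.80165846]
 [348.64348785 144.46761175]
 [347.84125832 154.49990011]] [[118.37954853 261.17361233]
 [119.62488943 261.34052352]
 [124.84474757 262.99395547]]
126 350.12 531
127 350.07 561
128 350.03 563
129 349.97 558
130 349.88 566
131 349.77 540
132 349.67 428
133 349.48 296
134 349.31 209
135 349.17 192
136 349.06 218
137 348.98 245
138 348.91 245
139 348.86 244
140 348.84 227
141 348.78 172
142 348.67 77
148 351.02 28
149 349.38 196
```

>>> jog_arm(
  commands=[
    [1,0,0,0,0,0,0],
    [1,0,0,0,0,0,0],
    [1,0,0,0,0,0,0],
    [1,0,0,0,0,0,0],
    [1,0,0,0,0,0,0],
  ],
)

```text
time: 21.75
position: [0.3734, 0.2991, 0.1474]
ee_rot: [-3.142, 0.0, -0.149]
contact_force: [0.1, -0.5, -1.2]
gripper_width: 0.158
```

```bash
python3 - <<'E'
from h import *
s=read_state();print(s["position"],abs(s["qvel"]).max(),s["contact_force"])
print(sign_off())
E
```

```text
[0.37339464 0.29913814 0.14739259] 0.0009978594417687045 [ 0.12939493 -0.45111932 -1.16322613]
the job is handed in; nothing more can be done
None
```

The long core is standing on the bottom of the coil bore, and the pen is held upright and still over its top end. The job is handed in at about 22 s on the robot's clock.

- **Core:** I lowered it until it touched the bottom (a 6 N rise at the expected height) and only then let go. A picture afterwards showed it upright, with its top where it should be.
- **Pen:** I carried it over the meter with the tip about 55 mm above the highest thing on it. By the arm's reading the final gap is about 7.6 mm. In the side (scene) camera the tip is within about 0.5 mm of the core's centreline, and no contact force showed.

**Disagreement with the data:** the pictures put the real fingertips about 35 mm above the reported tool point. I corrected for this before gripping.

**Not checked:**
- My last close-up was refused by the 12-picture limit, so the final pose rests on pixel measurements and the arm's reading.
- Centring along the side camera's line of sight rests on the reported position alone.
- I did not check in a later picture that the short cores and the things on the meter stayed in place. No unexpected force showed at the end of any move.

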